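# Set the plate gauge's stylus to the marked radius and hold it

### The arm

A 6-joint arm with a two-finger parallel gripper is mounted at the origin on a cart in front of the work surface, level with it; the furniture and walls round the work are solid. World frame = base frame: x ahead of the robot, y to its left, z up, the work surface at z = 0. Lengths are in m, angles in rad, forces in N, time in s.
With the tool pointing down it reaches from about 0.325 to 1 m from the base axis. Payload 5.1 kg.
Tool frame: the origin (TCP) lies midway between the tips of the shut fingers; the grasp point (between the pads) lies 19 mm behind it; z points along the fingers, y is the line along which they close (so a half turn about z gives the same grasp; the last joint's range is limited). The gripper opens to 85 mm and grips with 20 to 120 N. Pads are 22 mm wide; open, the fingers measure 114 mm over their backs; the gripper's body (76 mm by 85 mm) begins 54 mm behind the grasp point. The pads swing forward as they close: fully open they stand 13 mm farther back than shut.
Start: joints at [1.086, 0.124, 1.65, -0, 1.367, -0.083], TCP at [0.254, 0.598, 0.231] pointing down, gripper open.
Joint ranges: [-2.61, 2.61], [-1.02, 2.33], [0.03, 2.71], [-1.35, 4.49], [0.32, 2.68], [-2.91, 2.91]. Speed limits (rad/s): [2.57, 2.57, 3.14, 3.14, 3.14, 3.14].

### API

Orientations are given as a rotation vector (axis times angle).
In Python, from bench import ctrl gives the robot as it stands.
- The arm moves only by the shell command python3 -m creep 'ROWS' [OPENING] [FORCE]. ROWS is JSON, a list of rows, each a list of 4 numbers: the shift along the tool's x, y, z in mm, then the turn about the tool's z in rad. In form: [[dx, dy, dz, spin], ...]. A call has 1 to 10 rows; each row shifts and turns the commanded pose from where the row before left it, along the tool's axes as they then stand; what a row does not reach is not made up. A row lasts 1/12 s, in which the tool goes at most 41.7 mm and 7.16 degrees, less where a joint would pass 70% of its speed; a pose out of reach is approached as far as the arm can. A call is refused whole if a number of a shift passes 41.7 or a number of a turn 0.125, either way. A call with a gripper value outside its range is refused whole. OPENING is the opening, from -1 (shut) to 1 (fully open), so that 0 is half open, set as the call begins (- or left out, the last holds). The fingers move at their own pace and stop on an object; FORCE is the grip in N (left out, the last holds). Time passes only in rows, so rows that do not move let the fingers close. It gives the time, the measured TCP pose, the force, the opening and the grip force at its end, in the units of the state.
- ctrl.get_state(): the state, without advancing time (a new reading comes with each control period).
- ctrl.capture(name): name is "side" or "top" or "wrist"; returns a dict with "img" (480x640x3 uint8, blue, green, red), "fov_y" (degrees; the focal length in pixels is half the picture's height over the tangent of half this angle, whatever the lens; pixels are square), "cx", "cy" (the principal point, pixels), "R" (3x3) and "t" (3): a world point X has camera coordinates R X + t. Camera axes: x right, y down, z forward; pixel columns grow to the right and rows downward; lengths in m; the calibration is good to about 2 mm. A picture is of the moment at which its call begins. There is no depth.
- ctrl.close_job(): hands the job in; it is judged then, once.
The state is a dict: "clock": time; "joint_pos": joint angles; "dq": joint speeds; "joint_efforts": joint torques, N m; "tcp_pos": TCP position; "tcp_rot": TCP orientation; "contact_force": force on the tool from outside, world axes, zero at the start; "moment": the same for the moment, N m; "opening": finger opening in m; "gripper_force": force on a finger pad.
Only numpy, scipy, OpenCV 4.12 (cv2) and the standard library are available. Lean on these libraries where they do the work, as an engineer would, in place of code of your own. Each camera call takes 0.05 s, during which the arm holds its last target. There are 200 camera calls.

### The job

The stylus of the plate gauge has to be brought over the open culture dish at the radius marked on its scale. With the telescoping arm still fully drawn in, so that the stylus does not sweep over the culture, swing the boom round until it rests against its stop, in line with the dish; then squeeze the lock button of the pinch grip, draw the arm out until its pointer lines up with the rider on the scale, and finish holding it exactly there with the button still squeezed, because a spring pulls the arm back as soon as it is let go. Do not disturb the dish or the things lying about.

Things in the scene. Friction and masses are not known exactly. Their poses are not given: they have to be found in the camera images.
- gauge: Plate gauge fixed to the worktop: grey base plate 315 x 84 x 12 mm, steel pillar. Origin on the worktop under the pillar, z up, x along the plate to the dish seat. Plate: x -50 to 265 mm, y -42 to 42; seat (three 7 mm pins on a dark disc) at x 228. The boom lies on the pillar at z 84 to 102 mm, a clamp knob on it up to 113. Stop bracket beside the pillar: x 6 to 18, y 12 to 38, up to z 92 mm.
- pivot (a point): Point on the boom's vertical turning axis, at the height of the boom's top face (102 mm above the worktop).
- boom_swing (a joint): Angle of the boom (aluminium channel 180 x 30 x 18 mm, from 30 mm behind the pivot to 150 mm ahead of it). 0 = against its stop, pointing along the gauge's x to the dish; grows clockwise seen from above, to 1.15. It stays where it is left (friction 0.12 N m). Starts 0.6 to 0.95 from the stop.
- pinch_grip (a point): Centre of the upright black pinch grip on the arm, 132 mm above the worktop, 50 mm from the pivot axis with the arm in. Grip 30 mm along the boom, 26 mm wide, 3 to 50 mm above the boom's top. x axis: along the boom away from the pivot; y: across it, out through the button; z up. Pinch along y from above, on button and the ribbed pad facing it: 34 mm apart, 29 with the button in.
- lock_button (a joint): Lock button, grey ribbed block 22 mm along the boom x 24 mm high, 7 mm proud on the grip's +y side, centred at the grip's height: 0 = out (locks the drawn-in arm), 0.005 = fully in. The arm is free from 0.0035 on. A spring (3.6 N out, 8 N fully in) pushes it out.
- slide_arm (a joint): How far the telescoping arm is drawn out along the boom: 0 = in (locked unless the button is in; 0.5 mm play), 0.085 = farthest. Grip, pointer, bar and stylus move with it. A spring pulls it back in: 3.6 N when in, 6 N at 80 mm.
- pointer (a point): Tip of the arm's steel pointer, at the foot of the grip on the grip's button side, at the scale edge of the boom; x axis along the boom away from the pivot.
- mark_rider (a joint): Where the brass rider is clamped on the scale: the arm's pointer lines up with it when slide_arm has this same value (0.040 to 0.076 m at the start). Clamped firmly (30 N), it is not to be moved.
- rider_line (a point): Index line of the rider, a brass block 10 mm along the boom, 8 mm across, 17 mm high with a 9 mm thumb screw, on the boom's button-side edge, flush with its top face. The scale beside it has a line every 5 mm, every second one longer. x axis along the boom away from the pivot.
- stylus_tip (a point): Point of the stylus at the arm's far end, 120 mm beyond the grip along the boom, pointing down, 29 mm above the worktop: 5 mm over the dish's rim.
- sample_dish: Open culture dish, 52 mm across, 12 mm high, loose between the three pins of the gauge's seat. Origin at the centre of its underside.
- dish_lid: Clear lid of a dish, 56 mm across, 8 mm high, lying on the worktop beyond the gauge. Origin at the centre of its underside.
- vial: Small crimp-capped glass vial, 16 mm across, 31 mm high, standing beyond the gauge. Origin at the centre of its underside.
- tweezers: Steel tweezers, 14 x 128 x 9 mm, lying on the worktop. Origin at the centre of the underside, y along them.
- tip_box: Pipette-tip box with closed clear lid, 88 x 123 x 49 mm, to the right of the gauge. Origin at the centre of its underside.
- marker_pen: Black felt marker, 16 x 124 x 17 mm, lying to the right of the gauge. Origin at the centre of the underside, y along it.

How it is judged:
On the way:
1. the boom rests against its stop while the arm is still drawn in (value of joint boom_swing below 0.05 rad and value of joint slide_arm below 0.01 m), for 0.2 s.
At the end, for the whole second after the job is handed in: The boom is against its stop (within 0.05 rad), the arm's pointer is level with the rider's line to within 3 mm either way and at rest, the lock button is squeezed in (over 3 mm), and the fingers are holding the grip (over 2 N) (value of joint boom_swing below 0.05 rad and x of pointer in the frame of rider_line between -0.003 and 0.003 m and value of joint mark_rider above 0.038 m and value of joint lock_button above 0.003 m and contact force between the fingers and gauge above 2 N and velocity of joint slide_arm between -0.01 and 0.01 m/s); the arm keeps its last pose, push and grip.
It fails at once if the arm is drawn out (over 15 mm) while the boom is more than 0.15 rad from its stop: the stylus would sweep over the culture (value of joint slide_arm above 0.015 m and value of joint boom_swing above 0.15 rad).
It fails at once if the dish is pushed or lifted out of its seat (distance of sample_dish from where it was at the start of the episode above 0.006 m).
It fails at once if a thing lying about is disturbed (moved over 20 mm) (distance of any of dish_lid, vial, tweezers, tip_box, marker_pen from where it was at the start of the episode above 0.02 m).
It also fails if it takes over 32 s, if anything falls off the work surface, if the arm or the gripper's body presses on something with over 40 N, if the wrist force passes 120 N, or if a joint passes its speed limit or range.

## Working session

There is one attempt and no reset: what is moved stays moved. The work goes in short steps, Python scripts to look and compute and a shell command to move; the robot and the scene stay as the last step left them, time stands still between calls to the robot, and variables do not carry over. Pictures are saved under pics/ and viewed, at most 10 in all, crops included, and the job is handed in when it is done.

```bash
mkdir -p pics; ls
cat > h.py <<'E'
import numpy as np, cv2
from bench import ctrl
from scipy.spatial.transform import Rotation as Ro
def cap(n,f=None):
    c=ctrl.capture(n)
    if f: cv2.imwrite('pics/'+f,c['img'])
    return c
def ray(c,u,v):
    f=240/np.tan(np.radians(c['fov_y'])/2)
    R=np.array(c['R']);t=np.array(c['t'])
    d=R.T@np.array([(u-c['cx'])/f,(v-c['cy'])/f,1]); return -R.T@t,d
def onz(c,u,v,z):
    o,d=ray(c,u,v); return o+d*(z-o[2])/d[2]
def proj(c,X):
    f=240/np.tan(np.radians(c['fov_y'])/2)
    p=np.array(c['R'])@np.array(X)+np.array(c['t']); return p[0]/p[2]*f+c['cx'],p[1]/p[2]*f+c['cy']
E
python3 - <<'E'
from h import *
s=ctrl.get_state();print(s)
import pickle
d={n:cap(n,n+'0.png') for n in('top','side')}
for n in d:print(n,d[n]['fov_y'],(-np.array(d[n]['R']).T@d[n]['t']).round(3))
pickle.dump(d,open('c0.pkl','wb'))
E
```

```text
pics
{'clock': 0.0, 'joint_pos': array([ 1.08640877e+00,  1.24488660e-01,  1.65167621e+00, -3.54884859e-05,
        1.36748306e+00, -8.25830753e-02]), 'dq': array([-3.26656282e-06, -1.06968756e-03,  1.79746677e-04, -1.27748891e-03,
       -1.98135902e-03,  1.01427046e-04]), 'joint_efforts': array([-2.28118995e-03, -4.23594832e+01, -3.65455270e+01, -2.91272718e-04,
        6.90486951e-03, -2.62350858e-05]), 'tcp_pos': array([0.25394313, 0.59768104, 0.23006235]), 'tcp_rot': array([-0.62679638, -3.07787572,  0.00311429]), 'contact_force': array([ 0.70254677,  0.0808483 , -0.3316857 ]), 'moment': array([-0.02185447, -0.02906232,  0.03156789]), 'gripper_force': 0.0, 'opening': 0.08542255900599402}
top 42.71843341029275 [ 0.401 -0.339  1.064]
side 42.565565358380404 [0.499 0.407 0.667]
```

View pics/top0.png

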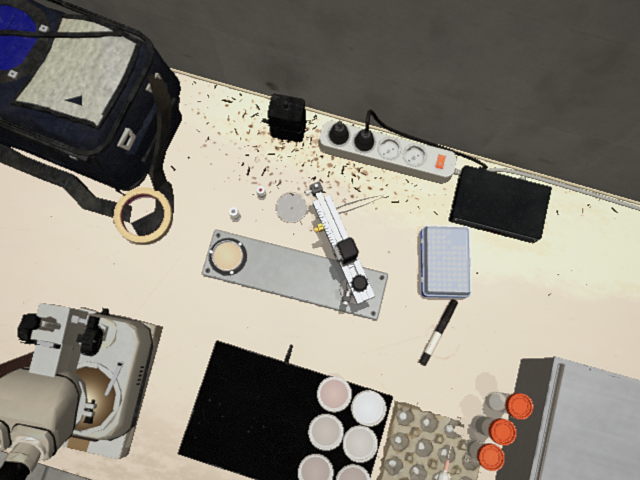

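View pics/side0.png

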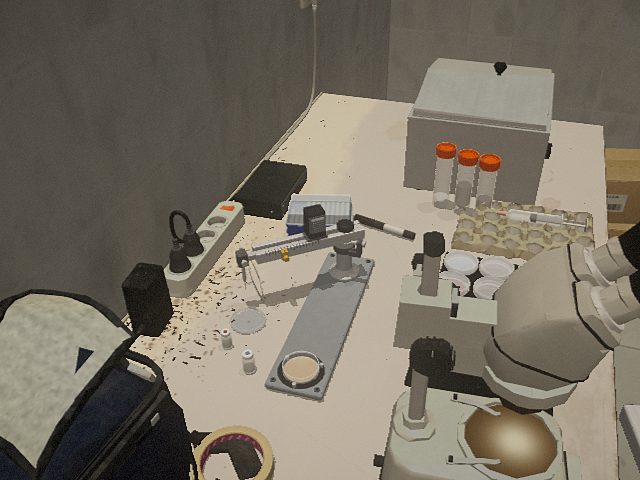

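The top view shows the pivot knob at about (360,284), the grip at (347,250), the rider at (319,228), the boom end at (318,188) and the dish at (227,256). The button side of the boom faces the dish.

Run:
```python
from h import *
import pickle
d=pickle.load(open('c0.pkl','rb'));c=d['top'];s=d['side']
piv=onz(c,360,283,.113);grip=onz(c,347,248,.152);dish=onz(c,227,256,.012);end=onz(c,318.5,188,.102);rid=onz(c,319,228,.102)
for n,p in dict(piv=piv,grip=grip,dish=dish,end=end,rid=rid).items(): print(n,p.round(4))
print('pd',np.linalg.norm((dish-piv)[:2]),'pg',np.linalg.norm((grip-piv)[:2]))
a=lambda v:np.arctan2(v[1],v[0])
print(a(dish-piv),a(grip-piv),a(end-piv))
print('side check',proj(s,piv),proj(s,grip),proj(s,dish))
st=ctrl.get_state();R=Ro.from_rotvec(st['tcp_rot']).as_matrix();print(R.round(3))
for n,z in(('top',6),('side',3)):
    im=d[n]['img']; x,y=((290,160) if n=='top' else (220,190))
    cv2.imwrite(f'pics/{n}z.png',cv2.resize(im[y:y+150,x:x+180],None,fx=4,fy=4,interpolation=cv2.INTER_CUBIC))
```

```text
piv [ 0.5304 -0.4052  0.113 ]
grip [ 0.5778 -0.3818  0.152 ]
dish [ 0.5844 -0.1802  0.012 ]
end [ 0.6855 -0.3357  0.102 ]
rid [ 0.6189 -0.3385  0.102 ]
pd 0.2313654979345128 pg 0.05286588656797521
1.335448560193077 0.457055801771438 0.4213043636671369
side check (np.float64(346.0192959766216), np.float64(221.1695304631218)) (np.float64(314.5120748246571), np.float64(207.95128634585168)) (np.float64(300.80337571492123), np.float64(369.9089767301506))
[[-0.92   0.391 -0.001]
 [ 0.391  0.92  -0.002]
 [ 0.    -0.002 -1.   ]]
```

View pics/topz.png

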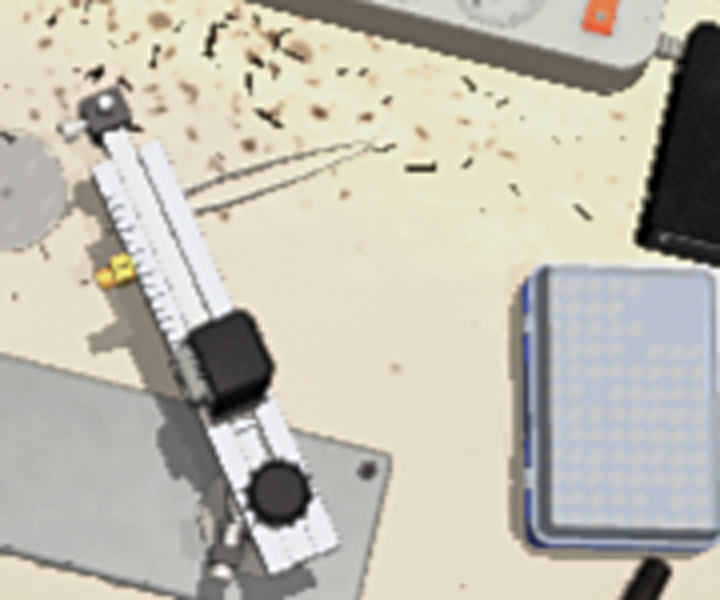

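The crop confirms the knob at full-frame (359.7,283), the grip top at (347.7,249.2), the button and rider on the dish side, and tweezers under the boom's far side. Next I check how tall the microscope next to the path is.

Run:
```python
from h import *
import pickle
d=pickle.load(open('c0.pkl','rb'));c=d['top'];s=d['side']
def tri(a,b):
    o1,d1=ray(c,*a);o2,d2=ray(s,*b);A=np.array([d1,-d2]).T
    x=np.linalg.lstsq(A,o2-o1,rcond=None)[0];p,q=o1+d1*x[0],o2+d2*x[1];return ((p+q)/2).round(3),np.linalg.norm(p-q).round(3)
print('post',tri((92,345),(432,240)),tri((28,327),(432,350)),tri((28,327),(432,240)),tri((92,348),(432,350)))
print('eyep',tri((10,470),(600,215)),tri((10,470),(630,240)),tri((0,440),(630,240)))
print('grip',tri((347.7,249.2),(314,208)),'rider',tri((319.5,227.5),(285,255)))
for z in(.05,.2,.3):print(z,[onz(c,*p,z).round(2)[:2] for p in((160,325),(40,305),(100,450))])
b1=onz(c,322,199.5,.102);b2=onz(c,366.2,298.7,.102);v=b1-b2;print('boom',b1,b2,np.linalg.norm(v),np.arctan2(v[1],v[0]))
st=ctrl.get_state();R=Ro.from_rotvec(st['tcp_rot']).as_matrix()
```

```text
post (array([ 0.427, -0.073,  0.319]), np.float64(0.018)) (array([0.439, 0.027, 0.275]), np.float64(0.0)) (array([ 0.439, -0.014,  0.362]), np.float64(0.008)) (array([ 0.423, -0.035,  0.211]), np.float64(0.013))
eyep (array([ 0.296, -0.027,  0.384]), np.float64(0.023)) (array([ 0.283, -0.015,  0.367]), np.float64(0.002)) (array([ 0.303, -0.001,  0.377]), np.float64(0.022))
grip (array([ 0.578, -0.383,  0.151]), np.float64(0.003)) rider (array([ 0.622, -0.339,  0.092]), np.float64(0.0))
0.05 [array([ 0.46, -0.08]), array([0.49, 0.12]), array([ 0.26, -0.  ])]
0.2 [array([ 0.45, -0.12]), array([0.47, 0.05]), array([ 0.28, -0.05])]
0.3 [array([ 0.45, -0.15]), array([0.47, 0.  ]), array([ 0.3 , -0.09])]
boom [ 0.6663121  -0.34193137  0.102     ] [ 0.50734172 -0.41611332  0.102     ] 0.1754267533521084 0.43660534232916426
```

The microscope is about 0.385 m tall at x 0.27–0.47, so I travel high and outside it.

```bash
python3 -m creep '[[-32,-17,-10,0],[-32,-17,-10,0],[-32,-17,-10,0],[-32,-17,-10,0],[-32,-17,-9,0],[-32,-17,-9,0],[-32,-17,-9,0],[-32,-17,-9,0]]' 1 20
```

```text
clock: 0.77
tcp_pos: [0.4372, 0.3713, 0.3072]
tcp_rot: [-0.627, -3.078, 0.001]
contact_force: [-0.5, 0.7, -0.4]
opening: 0.0857
gripper_force: 0.0
```

```bash
python3 -m creep '[[-32,-17,-10,0],[-32,-17,-10,0],[-32,-17,-10,0],[-32,-17,-10,0],[-32,-17,-9,0],[-32,-17,-9,0],[-32,-17,-9,0],[-32,-17,-9,0]]'
```

```text
clock: 1.43
tcp_pos: [0.6197, 0.146, 0.3831]
tcp_rot: [-0.627, -3.078, 0.0]
contact_force: [0.5, 0.7, -0.2]
opening: 0.0855
gripper_force: 0.0
```

```bash
python3 -m creep '[[-15,-34,0,0],[-15,-34,0,0],[-15,-34,0,0],[-15,-34,0,0],[-15,-34,0,0],[-15,-34,0,0],[-15,-34,0,0],[-15,-34,0,0]]'
```

```text
clock: 2.1
tcp_pos: [0.6227, -0.1514, 0.3827]
tcp_rot: [-0.627, -3.078, -0.0]
contact_force: [1.6, 1.0, -0.5]
opening: 0.0853
gripper_force: 0.0
```

```bash
python3 -m creep '[[-7,-33,0,0],[-7,-33,0,0],[-7,-33,0,0],[-7,-33,0,0],[-7,-33,0,0],[-7,-33,0,0],[-7,-33,0,0],[0,0,0,0]]'
```

```text
clock: 2.77
tcp_pos: [0.5758, -0.3867, 0.3814]
tcp_rot: [-0.635, -3.074, 0.002]
contact_force: [0.8, 0.4, -0.2]
opening: 0.0855
gripper_force: 0.0
```

```bash
python3 -m creep '[[0,0,0,0.12],[0,0,0,0.12],[0,0,0,0.12],[0,0,0,0.12],[0,0,0,0.12],[0,0,0,0.12],[0,0,0,0.12],[0,0,0,0.12],[0,0,0,0.12],[0,0,0,0.12]]'
```

```text
clock: 3.6
tcp_pos: [0.5779, -0.3809, 0.3825]
tcp_rot: [-2.261, -2.179, 0.0]
contact_force: [-0.8, 0.4, -0.2]
opening: 0.0854
gripper_force: 0.0
```

```bash
python3 -m creep '[[0,0,0,0.12],[0,0,0,0.12],[0,0,0,0.12],[0,0,0,0.12],[0,0,0,0.12],[0,0,0,0.12],[0,0,0,0.12],[0,0,0,0.12],[0,0,0,0.11],[0,0,0,0]]'
python3 - <<'E'
from h import *
c=cap('wrist','w1.png')
st=ctrl.get_state();R=Ro.from_rotvec(st['tcp_rot']).as_matrix();print(R.round(3),st['tcp_pos'],st['joint_pos'].round(2),st['clock'])
D=np.array([.577,-.3835,.25])-st['tcp_pos'];print('tool delta mm',(R.T@D*1000).round(1),'yaw y',np.arctan2(R[1,1],R[0,1]))
for X in([.5304,-.4052,.113],[.577,-.3835,.152],[.622,-.339,.1]):print(proj(c,X))
E
```

```text
clock: 4.43
tcp_pos: [0.5779, -0.3809, 0.3826]
tcp_rot: [-3.055, -0.729, 0.001]
contact_force: [-0.3, 0.1, 0.6]
opening: 0.085
gripper_force: 0.0
[[ 0.891  0.455 -0.001]
 [ 0.455 -0.891  0.001]
 [-0.    -0.001 -1.   ]] [ 0.5779134  -0.38097302  0.38265332] [-0.66  0.17  1.35  0.    1.62  0.44] 4.4833
tool delta mm [ -1.9   2.  132.7] yaw y -1.0985039800074767
(np.float64(319.06740820138197), np.float64(254.74874352767733))
(np.float64(321.1667967752539), np.float64(211.467624513392))
(np.float64(300.6684953338113), np.float64(138.59991178046377))
```

View pics/w1.png

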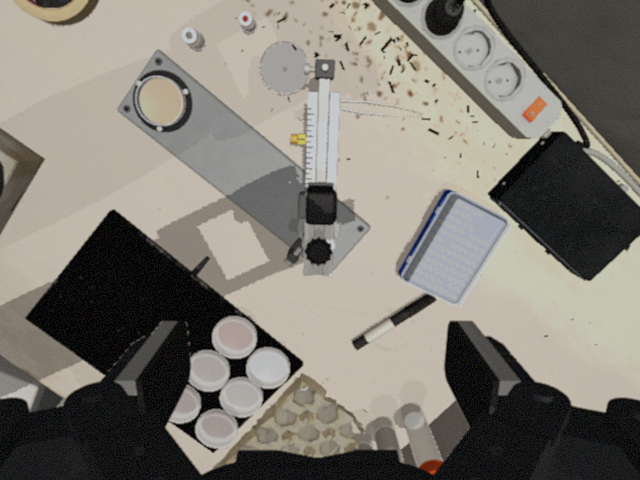

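The wrist view shows the knob at (319,251), the grip top at about (321,204), the rider at (299,140) and the boom's far end at (322,94), all close to the predictions. I refine from it.

Run:
```python
from h import *
c=cap('wrist')
im=c['img']
m=(im.max(2)<40).astype(np.uint8);m[:150]=0;m[310:]=0;m[:,:280]=0;m[:,360:]=0
n,l,s,ce=cv2.connectedComponentsWithStats(m)
for i in range(1,n):
    if s[i,4]>80:print(s[i],ce[i])
p=onz(c,319,250.5,.113);e=onz(c,322.5,94,.102);r=onz(c,318.5,275,.102)
print(p,e,r,np.linalg.norm(e-r),np.arctan2(*(e-r)[1::-1]),np.arctan2(*(e-p)[1::-1]))
for v in(186,190,204,222):print(v,np.linalg.norm((onz(c,321,v,.152)-p)[:2]))
print(np.linalg.norm((onz(c,299,140,.102)-p)[:2]), onz(c,160,101,.012))
```

```text
[306 186  30  38 716] [319.3896648  206.49022346]
[306 238  25  26 462] [317.62337662 251.07792208]
[ 0.53440237 -0.40341406  0.113     ] [ 0.66681667 -0.33909473  0.102     ] [ 0.50779514 -0.41651008  0.102     ] 0.17686429926300737 0.45305059305333356 0.4521771521109466
186 0.06926538541826774
190 0.0658169287909806
204 0.05360734617701317
222 0.037584222555189346
0.10772699631722692 [ 0.58251311 -0.1779068   0.012     ]
```

```bash
python3 -m creep '[[-1,1.5,30,0.025],[0,0,35,0],[0,0,35,0],[0,0,35,0],[0,0,35,0],[0,0,35,0],[0,0,25,0],[0,0,15,0],[0,0,0,0]]'
python3 - <<'E'
from h import *
c=cap('wrist','w2.png')
cv2.imwrite('pics/w2.png',c['img'])
E
```

```text
clock: 5.28
tcp_pos: [0.5755, -0.3814, 0.1331]
tcp_rot: [-3.057, -0.694, 0.008]
contact_force: [0.3, 0.6, -0.5]
opening: 0.0851
gripper_force: 0.0
```

View pics/w2.png

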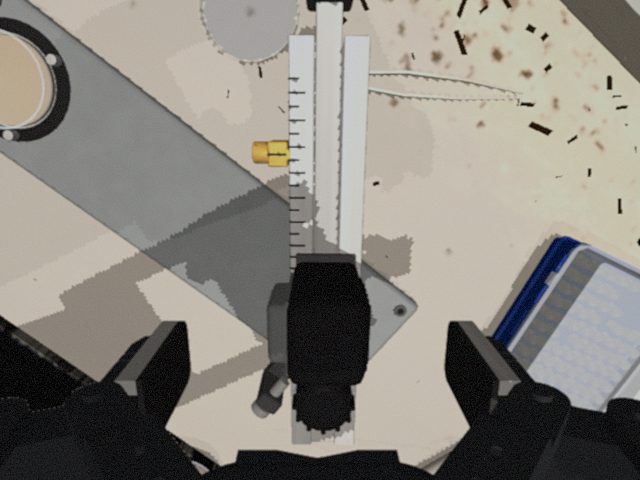

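The fingers straddle the grip evenly: finger midpoint column 317, grip and button midpoint about 320. I go down, narrow the gap and check.

```bash
python3 -m creep '[[0.5,0.5,10,0],[0,0,11,0],[0,0,0,0],[0,0,0,0],[0,0,0,0],[0,0,0,0]]' 0.05 20
```

```text
clock: 5.83
tcp_pos: [0.5788, -0.3837, 0.1183]
tcp_rot: [3.063, 0.693, 0.001]
contact_force: [-1.2, -0.6, -0.4]
opening: 0.045
gripper_force: 0.0
```

```bash
python3 -m creep '[[0,-2,0,0],[0,-2,0,0],[0,-2.5,0,-0.05],[0,-2.5,0,-0.05],[0,-2.5,0,-0.05],[0,-2.5,0,-0.05]]'
python3 - <<'E'
from h import *
c=cap('wrist','w3.png')
st=ctrl.get_state();print(st['gripper_force'],st['opening'],st['tcp_pos'])
E
```

```text
clock: 6.33
tcp_pos: [0.5715, -0.3717, 0.1177]
tcp_rot: [2.977, 0.998, -0.001]
contact_force: [-0.0, -2.2, -1.5]
opening: 0.0447
gripper_force: 1.0
0.2724563989613671 0.04487286615568738 [ 0.57131406 -0.37112106  0.11762002]
```

View pics/w3.png

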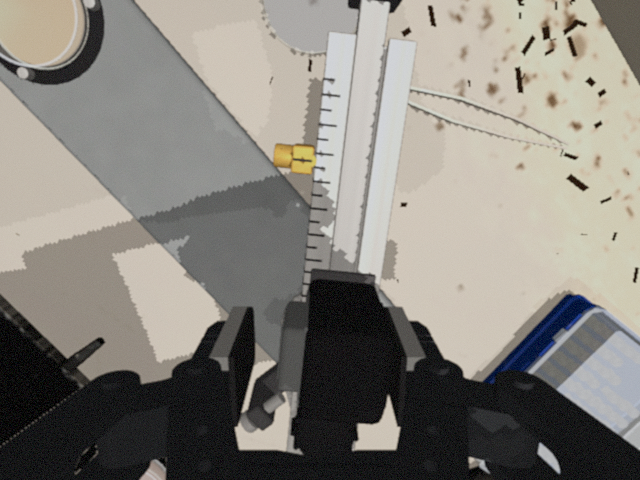

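Contact is on the pad side and the boom has started to swing, lagging the tool slightly. I carry on along the arc.

```bash
python3 -m creep '[[0,-2.5,1,-0.02],[0,-2.5,1,-0.05],[0,-2.5,1,-0.05],[0,-2.5,1,-0.05],[0,-2.5,1,-0.05],[0,-2.5,0,-0.05],[0,-2.5,0,-0.05]]'
python3 - <<'E'
from h import *
st=ctrl.get_state();R=Ro.from_rotvec(st['tcp_rot']).as_matrix()
print('yaw boom-equiv',np.arctan2(R[1,0],R[0,0]),(R.T@(np.array([.5325,-.4045,.112])-st['tcp_pos'])*1000).round(1))
E
```

```text
clock: 6.97
tcp_pos: [0.56, -0.3592, 0.1132]
tcp_rot: [2.78, 1.459, 0.001]
contact_force: [0.5, -2.1, 0.8]
opening: 0.0449
gripper_force: 1.0
yaw boom-equiv 0.9667052720142468 [-52.9   3.1   1.2]
```

```bash
python3 -m creep '[[-0.3,-2.5,0,-0.05],[-0.3,-2.5,0,-0.05],[-0.3,-2.5,0,-0.05],[-0.3,-2.5,0,-0.05],[-0.3,-2.5,0,-0.05],[-0.3,-2.5,0,-0.05],[-0.3,-2.5,0,-0.05]]'
python3 - <<'E'
from h import *
st=ctrl.get_state();R=Ro.from_rotvec(st['tcp_rot']).as_matrix()
print('yaw boom-equiv',np.arctan2(R[1,0],R[0,0]),(R.T@(np.array([.5325,-.4045,.112])-st['tcp_pos'])*1000).round(1))
E
```

```text
clock: 7.55
tcp_pos: [0.5437, -0.3532, 0.1132]
tcp_rot: [2.483, 1.92, 0.001]
contact_force: [1.3, -2.4, 0.4]
opening: 0.0449
gripper_force: 1.1
yaw boom-equiv 1.3166744676437803 [-52.4   2.1   1.2]
```

```bash
python3 -m creep '[[0,-2,0,-0.02],[0,-2,0,0],[0,0,0,0],[0,0,0,0]]'
python3 - <<'E'
from h import *
cap('wrist','w4.png')
st=ctrl.get_state();R=Ro.from_rotvec(st['tcp_rot']).as_matrix()
print('yaw boom-equiv',np.arctan2(R[1,0],R[0,0]),(R.T@(np.array([.5325,-.4045,.112])-st['tcp_pos'])*1000).round(1))
E
```

```text
clock: 7.88
tcp_pos: [0.5393, -0.3517, 0.1125]
tcp_rot: [2.468, 1.943, 0.0]
contact_force: [1.2, 0.5, 1.3]
opening: 0.0448
gripper_force: 0.8
yaw boom-equiv 1.3343008103589875 [-52.9   5.8   0.4]
```

View pics/w4.png

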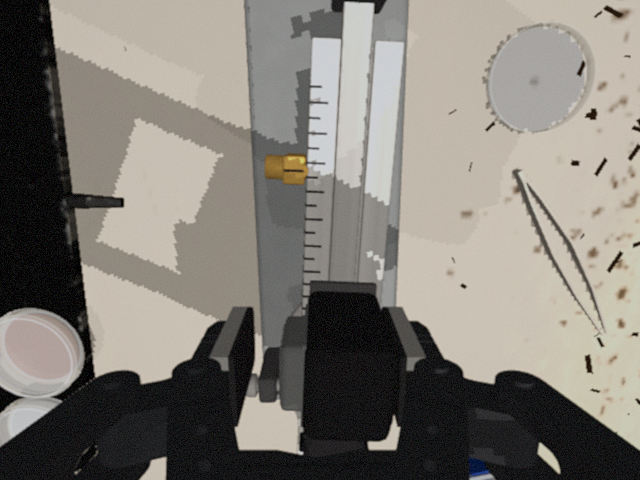

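The boom is close to parallel with the plate. Force is still low, so it is not yet on the stop and I keep pushing.

```bash
python3 -m creep '[[0,-2,0,0],[0,-2,0,0],[0,0,0,0],[0,0,0,0]]'
```

```text
clock: 8.27
tcp_pos: [0.5361, -0.3506, 0.1123]
tcp_rot: [2.466, 1.944, 0.003]
contact_force: [6.5, 0.4, -0.5]
opening: 0.0452
gripper_force: 2.9
```

```bash
python3 -m creep '[[0,-2,0,0],[0,-2,0,0],[0,0,0,0],[0,0,0,0]]'
python3 - <<'E'
from h import *
c=cap('wrist','w5.png');t=cap('top')
st=ctrl.get_state();print(st['tcp_pos'],st['contact_force'],st['gripper_force'])
im=c['img'];b=cv2.inRange(im,(0,120,150),(80,255,255));M=cv2.moments(b[:300]);print(M['m10']/M['m00'],M['m01']/M['m00'])
E
```

```text
clock: 8.6
tcp_pos: [0.536, -0.3506, 0.1123]
tcp_rot: [2.459, 1.938, 0.011]
contact_force: [22.8, -4.7, -9.9]
opening: 0.045
gripper_force: 11.3
[ 0.53598709 -0.35065089  0.11228079] [22.79595886 -3.98211942 -9.53206789] 11.218152344226837
287.6968503937008 168.24409448818898
```

View pics/w5.png

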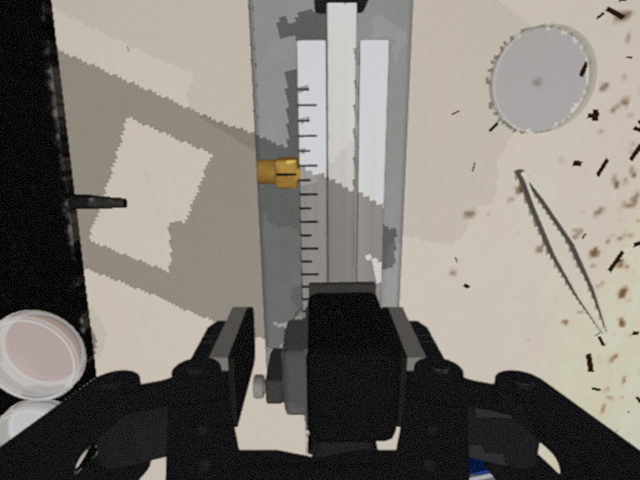

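The boom is on its stop: the push force rose to 23 N and it stopped moving. Now I re-centre and squeeze.

```bash
python3 -m creep '[[0,4,0,0],[0,4,0,0],[0,2,0,0],[0,0,0,0],[0,0,0,0],[0,0,0,0],[0,0,0,0]]' -0.6 40
python3 - <<'E'
from h import *
c=cap('wrist','w6.png')
st=ctrl.get_state();print(st['tcp_pos'],st['contact_force'],st['gripper_force'],st['opening'])
E
```

```text
clock: 9.28
tcp_pos: [0.5445, -0.3527, 0.1143]
tcp_rot: [2.462, 1.941, 0.007]
contact_force: [14.3, -0.7, 2.1]
opening: 0.0268
gripper_force: 41.4
[ 0.54450657 -0.35264227  0.11429527] [13.04899656  0.76564414  1.78077504] 41.46513283252716 0.02681523186039291
```

View pics/w6.png

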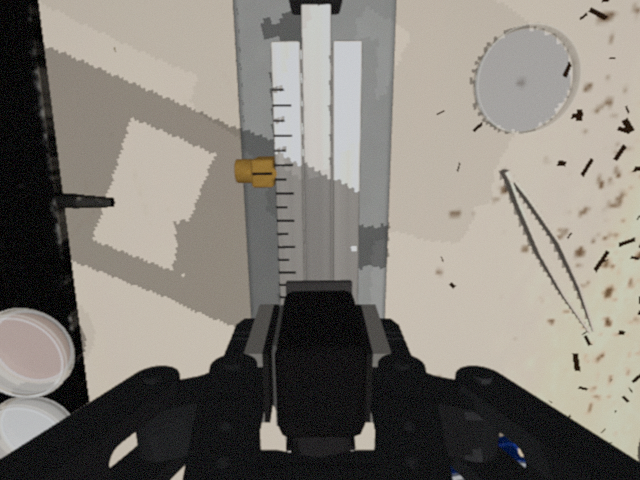

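It is gripped with the button in (opening 27 mm, 41 N). I draw out 30 mm and look for the pointer.

```bash
python3 -m creep '[[3,1,0,0],[4,1,0,0],[4,0,0,0],[4,0,0,0],[4,0,0,0],[4,0,0,0],[4,0,0,0],[3,0,0,0],[0,0,0,0],[0,0,0,0]]'
python3 - <<'E'
from h import *
st=ctrl.get_state();R=Ro.from_rotvec(st['tcp_rot']).as_matrix();print(st['tcp_pos'],st['contact_force'],st['gripper_force'],st['opening'], (R.T@(st['tcp_pos']-np.array([.5445,-.3526,.1143]))*1000).round(1),R[:,0])
c=cap('wrist','w7.png');s=cap('side','s7.png')
x,y=[int(v) for v in proj(s,st['tcp_pos'])]
a=cv2.resize(c['img'][130:430,150:450],(600,600),interpolation=cv2.INTER_CUBIC)
cv2.imwrite('pics/z7.png',a);print(x,y)
E
```

```text
clock: 10.17
tcp_pos: [0.5508, -0.3255, 0.1143]
tcp_rot: [2.463, 1.942, -0.002]
contact_force: [3.3, -4.6, 4.0]
opening: 0.0269
gripper_force: 39.4
[ 0.55084743 -0.32553503  0.11426318] [ 3.26823879 -4.58554535  4.01456517] 39.360480308532715 0.026938294565352572 [27.8 -0.1 -0.1] [ 0.23352763  0.97234271 -0.00380867]
330 250
```

View pics/z7.png

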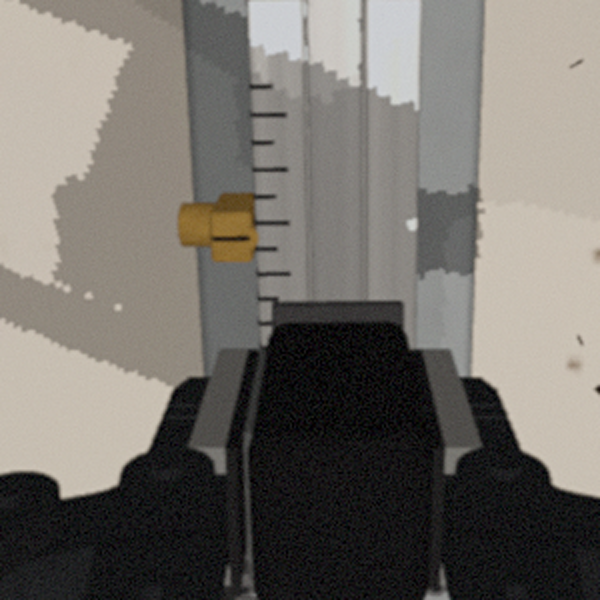

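The crop shows the rider line at (231,239), between the tick at 222 (long, 60 mm) and the one at 248. The last tick, at 87, is the 85 mm one, so the mark is about 56.7 mm. That agrees with the rider lying about 107 mm from the pivot and the pointer at 50 mm. The grip sits unchanged in the fingers, so the arm is drawn out about 27.8 mm and has 28.9 mm left to go.

```bash
python3 -m creep '[[3,0,0,0],[4,0,0,0],[4,0,0,0],[4,0,0,0],[4,0,0,0],[4,0,0,0],[3,0,0,0],[2,0,0,0],[0,0,0,0],[0,0,0,0]]'
python3 - <<'E'
from h import *
st=ctrl.get_state();R=Ro.from_rotvec(st['tcp_rot']).as_matrix();print(st['tcp_pos'],st['contact_force'],st['gripper_force'],st['opening'], (R.T@(st['tcp_pos']-np.array([.5445,-.3526,.1143]))*1000).round(1),R[:,0])
c=cap('wrist','w8.png');im=c['img']
b=cv2.inRange(im,(0,60,100),(90,255,255))&cv2.inRange(im[:,:,2].astype(int)-im[:,:,0],60,255)
n,l,s,ce=cv2.connectedComponentsWithStats(b)
print([(s[i],ce[i].round(1)) for i in range(1,n) if s[i,4]>60])
u=np.array(R[:,0])
for f in ('w7','w8'):
  g=cv2.imread(f'pics/{f}.png',0)[:,[280,284]].mean(1) # edge ticks
  q=cv2.imread(f'pics/{f}.png',0)[:,290:345].mean(1)
  print(f,'grip front rows',[i for i in range(250,330) if q[i]-q[i+3]>15])
E
```

```text
clock: 11.1
tcp_pos: [0.557, -0.2985, 0.1142]
tcp_rot: [2.464, 1.942, -0.003]
contact_force: [1.8, -5.5, 4.7]
opening: 0.0268
gripper_force: 39.0
[ 0.55702676 -0.29854219  0.11420555] [ 1.81493582 -5.45141911  4.69480974] 38.98406267166138 0.026754126349085288 [55.5 -0.4 -0.1] [ 0.23363373  0.97231596 -0.00411622]
[(array([243, 297,  18,  21, 287], dtype=int32), array([250.9, 306.8]))]
w7 grip front rows [277, 278, 279, 280, 288, 289, 290, 291]
w8 grip front rows [277, 278, 279, 280, 288, 289, 290, 291]
```

Travel is 55.5 mm and the grip has not slipped, so 1.2 mm remains. Then a cross-check by ray.

```bash
python3 -m creep '[[0.7,-0.5,0,0],[0.6,-0.5,0,0],[0,0,0,0],[0,0,0,0],[0,0,0,0]]'
python3 - <<'E'
from h import *
st=ctrl.get_state();R=Ro.from_rotvec(st['tcp_rot']).as_matrix();print(st['tcp_pos'],st['dq'].round(4),st['contact_force'],st['gripper_force'],st['opening'], (R.T@(st['tcp_pos']-np.array([.5445,-.3526,.1143]))*1000).round(1))
c=cap('wrist','w9.png');g=cv2.cvtColor(c['img'],6)
# dark index line on the rider
print(g[285:345,264:276].mean(1).astype(int)); 
b=cv2.inRange(c['img'][:,:,2].astype(int)-c['img'][:,:,0],60,255);ys,xs=np.where(b[280:340,230:290]);print(xs.min()+230,xs.max()+230,ys.min()+280,ys.max()+280)
for v in(300,305,310,315,320):
  p=onz(c,262,v,.102);print(v,(R.T@(p-st['tcp_pos'])*1000).round(1), np.linalg.norm((p-[.5325,-.4045,.102])@R[:,0]).round(4))
E
```

```text
clock: 11.57
tcp_pos: [0.5572, -0.2974, 0.1142]
tcp_rot: [2.462, 1.94, -0.001]
contact_force: [6.5, -7.1, 3.8]
opening: 0.0269
gripper_force: 41.6
[ 0.55721395 -0.29744424  0.11424545] [0.0013 0.0001 0.0009 0.0003 0.0002 0.001 ] [ 6.50792593 -7.07436996  3.78758134] 41.55804991722107 0.02691788124963029 [56.6 -0.5 -0.2]
[108 106 107 107 107 107 108  95  80  73  75  76  76  75  76  76  76  75
  76  68  68  66  66  66  63  63  62  62  59  59  54  55  55  52  51  52
  49  48  48  48  46  43  44  42  40  40  40  37  39  39  36  36  37  35
  35  36  33  29  35  31]
243 278 294 318
300 [  7.  -21.5  12.1] 0.1168
305 [  4.9 -21.6  12.1] 0.1147
310 [  2.8 -21.7  12.1] 0.1126
315 [  0.7 -21.7  12.1] 0.1105
320 [ -1.4 -21.8  12.1] 0.1084
```

Run:
```python
from h import *
for f,a,b,y0,y1,t0 in(('w7',258,274,222,266,0),('w9',244,262,288,345,0)):
  r=cv2.imread(f'pics/{f}.png')[y0:y1,a:b,2];print(f,list(zip(range(y0,y1),r.mean(1).astype(int))))
g=cv2.imread('pics/w7.png',0)[165:300,277:284].mean(1);print([165+i for i in range(1,134) if g[i]<g[i-1] and g[i]<=g[i+1] and g[max(0,i-4):i+5].max()-g[i]>15])
```

```text
w7 [(222, np.int64(105)), (223, np.int64(104)), (224, np.int64(105)), (225, np.int64(104)), (226, np.int64(100)), (227, np.int64(95)), (228, np.int64(95)), (229, np.int64(95)), (230, np.int64(94)), (231, np.int64(95)), (232, np.int64(96)), (233, np.int64(95)), (234, np.int64(95)), (235, np.int64(103)), (236, np.int64(125)), (237, np.int64(138)), (238, np.int64(143)), (239, np.int64(147)), (240, np.int64(146)), (241, np.int64(145)), (242, np.int64(145)), (243, np.int64(145)), (244, np.int64(144)), (245, np.int64(145)), (246, np.int64(145)), (247, np.int64(133)), (248, np.int64(82)), (249, np.int64(40)), (250, np.int64(89)), (251, np.int64(132)), (252, np.int64(142)), (253, np.int64(141)), (254, np.int64(140)), (255, np.int64(141)), (256, np.int64(140)), (257, np.int64(139)), (258, np.int64(141)), (259, np.int64(139)), (260, np.int64(132)), (261, np.int64(114)), (262, np.int64(105)), (263, np.int64(105)), (264, np.int64(105)), (265, np.int64(105))]
w9 [(288, np.int64(117)), (289, np.int64(116)), (290, np.int64(115)), (291, np.int64(118)), (292, np.int64(116)), (293, np.int64(116)), (29
[... 442 characters left out ...]
 np.int64(136)), (315, np.int64(132)), (316, np.int64(128)), (317, np.int64(121)), (318, np.int64(89)), (319, np.int64(54)), (320, np.int64(42)), (321, np.int64(45)), (322, np.int64(47)), (323, np.int64(49)), (324, np.int64(50)), (325, np.int64(52)), (326, np.int64(50)), (327, np.int64(52)), (328, np.int64(56)), (329, np.int64(56)), (330, np.int64(56)), (331, np.int64(58)), (332, np.int64(62)), (333, np.int64(62)), (334, np.int64(62)), (335, np.int64(62)), (336, np.int64(62)), (337, np.int64(64)), (338, np.int64(66)), (339, np.int64(67)), (340, np.int64(68)), (341, np.int64(69)), (342, np.int64(69)), (343, np.int64(69)), (344, np.int64(72))]
[173, 187, 201, 215, 228, 241, 254, 267, 279, 291]
```

The rider line reads 56.9 mm on the ticks (line at row 249.1, between 241 = 60 mm and 254 = 55 mm). The arm is out 56.6 mm, at rest, with the button squeezed, so I hand in.

```bash
python3 -c "
from bench import ctrl
print(ctrl.close_job())"
```

```text
the job is handed in; nothing more can be done
None
```

I handed the job in with the boom on its stop, the lock button squeezed and the arm held at about 56.6 mm, against a rider reading of about 56.9 mm. The pointer itself was never visible in the pictures, so that match rests on the scale ticks and the measured travel, and no verdict came back.

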